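# Key a coupling hub onto a gearmotor shaft and fit its spider

### The arm

A 6-joint arm with a two-finger parallel gripper is mounted at the origin on a cart in front of the work surface, level with it; the furniture and walls round the work are solid. World frame = base frame: x ahead of the robot, y to its left, z up, the work surface at z = 0. Lengths are in mm, angles in rad, forces in N, time in s.
With the tool pointing down it reaches from about 300 to 875 mm from the base axis. Payload 6.4 kg.
Tool frame: the origin (TCP) lies at the very end of the fingers, on their centre line; the grasp point (between the pads) lies 19 mm behind it (hold_point_z is the distance from the TCP to the grasp point, in mm); z points along the fingers, y is the line along which they close (so a half turn about z gives the same grasp; the last joint's range is limited). The gripper opens to 88 mm and grips with 3 to 60 N. Pads are 18 mm wide; open, the fingers measure 123 mm over their backs; the gripper's body (75 mm by 187 mm) begins 45 mm behind the grasp point.
Start: joints at [1.073, 0.181, 1.607, -0, 1.354, -0.206], TCP at [165.402, 550.712, 238.714] pointing down, gripper open.
Joint ranges: [-2.99, 2.99], [-0.89, 2.07], [0.3, 2.58], [-1.14, 4.28], [0, 2.63], [-3.12, 3.12]. Speed limits (rad/s): [2.57, 2.57, 3.01, 3.14, 3.14, 3.14].

### API

Orientations are given as a unit quaternion [w, x, y, z].
In Python, from workcell import get_obs, capture, get_calibration, job_done, search_frame, hold_point_z gives the robot as it stands. The module is installed in compiled form; this text tells all that it offers.
- The arm moves only by the shell command python3 -m inch 'ROWS'. ROWS is JSON, a list of rows, each a list of 7 numbers: the shift along the tool's x, y, z in mm, then the turn, a rotation vector about the tool's x, y, z in rad, then the opening, from -1 (shut) to 1 (fully open). A call has exactly 10 rows; each row is the pose to reach, as a shift and turn from the pose commanded when the call began, along the tool's axes at that moment; what a row does not reach only later rows make up. A row lasts 1/8 s, in which the tool goes at most 62.5 mm and 10.7 degrees, less where a joint would pass 70% of its speed; a pose out of reach is approached as far as the arm can. A call with a gripper value outside its range is refused whole. The fingers move at their own pace and stop on an object; the grip force is fixed at half the most. Time passes only in rows, so rows that repeat a pose let the fingers close, or fill a call up. It gives the time, the measured TCP pose, the force, the opening and the grip force at its end, in the units of the state.
- get_obs(): the state, without advancing time (a new reading comes with each control period).
- capture(name): name is "side" or "top" or "wrist"; returns the picture (384x512x3 uint8, red, green, blue); there is no depth.
- get_calibration(name): a dict with "fx", "fy", "cx", "cy" (pixels), "position" and "attitude" of the camera in the world; the wrist camera has in their place "T_tool_cam" (4x4, takes a point from camera to tool coordinates, whose origin is the TCP and whose axes are the flange's). Camera axes: x right, y up, looking along -z (the intrinsics and any distortion apply to the point x, -y, -z); pixel columns grow to the right and rows downward; lengths in mm; the calibration is good to about 2 mm. A picture is of the moment at which its call begins: read the wrist's pose just before it. get_calibration takes no time and is no camera call.
- job_done(): hands the job in; it is judged then, once.
Trained networks look in the newest picture that a camera, given by its name, has taken for a name from the list of things; names that differ only in an ending like _2 or _b are one class to them, and where a whole thing is asked for, a point or a joint stands for the part that bears it (a point fixed in the world has none). Each returns a list of dicts, best first, with "p" (0 to 1); they miss things now and then, are a little off and sometimes report something else, mostly with a low value. They report only what shows in the picture. A call takes as long as a camera call. They do not tell look-alikes from the thing itself.
- search_frame(camera, thing): "bbox" ([centre column, centre row, width, height] as shares, 0 to 1, of the picture: columns of its width, rows of its height, round what is visible of it).
The state is a dict: "time_s": time; "joint_pos": joint angles; "dq": joint speeds; "joint_efforts": joint torques, N m; "position": TCP position; "ee_rot": TCP orientation; "force": force on the tool from outside, world axes, zero at the start; "ft_torque": the same for the moment, N m; "width": finger opening in mm; "finger_force": force on a finger pad.
Only numpy, scipy, OpenCV 4.12 (cv2) and the standard library are available. Lean on these libraries where they do the work, as an engineer would, in place of code of your own. Each camera call takes 0.05 s, during which the arm holds its last target. There are 200 camera calls.

### The job

Put the steel coupling hub, jaws up, on the gearmotor's upright shaft and turn it under light hand pressure, without forcing it, until its keyway drops over the key and the hub sits fully home on the shaft collar. Then lay the red spider flat between the hub's jaws, fully down, and let go. Leave the test gauge, the oil bottle and the folding hex keys where they are.

Things in the scene. Friction and masses are not known exactly. Their poses are not given: they have to be found in the camera images.
- gearmotor: Blue worm gearmotor fixed to the bench, shaft up; base 112 x 112 mm, casting 84 x 84 mm, flange 72 mm across with its top at 73 mm. Origin under the base on the shaft axis, z up; +x points along the grey motor with black fan cover lying behind the casting (to 176 mm from the axis, up to 91 mm high). The worm gear locks the shaft.
- shaft_seat (a point): On the shaft axis, on top of the steel collar (32 mm across) where the hub comes to rest, 80 mm above the bench; axes as the gearmotor's. The hub first put on the shaft rests on the end of the key with its underside 18 mm above here, turns freely there, and drops home when the keyway comes over the key (play about 0.08 rad either way). More than 30 N on the key, end or side, is forcing.
- shaft_end (a point): On the axis at the upper end of the shaft, 30 mm above shaft_seat. Shaft 20 mm in diameter, the last 4 mm a cone to 13 mm; the top 12 mm plain, below them a brass key 6 mm wide reaches 14 mm from the axis. The key points away from the motor (gearmotor -x) give or take 0.6 rad, anew each time; its direction is not measured: find it by feel, or look.
- hub: Loose steel coupling hub, about 0.35 kg, standing jaws up on the bench: round barrel 54 mm in diameter, 30 mm high, to be held by its outside; three jaws stand 14 mm higher within the same diameter, at 60, 180, 300 degrees from +x. Through bore 22 mm with one keyway 8 mm wide, 15.5 mm from axis to its bottom, along +x (dark grub screw outside). Origin on the axis at the underside, z up.
- spider: Loose red plastic coupling spider, 30 g, 12 mm thick, 57 mm across, flat on the bench (hub and spider lie one left, one right, either way): a ring with six arms 8 mm wide at 30, 90, 150, 210, 270, 330 degrees from its x axis, so two opposite arms end on its y axis, to be gripped there; they reach 1.5 mm beyond the hub's barrel. Origin on the axis at the underside, z up.
- hex_key_set: Bystander: red folding hex key set, 30 x 92 x 20 mm, lying in front of the gearmotor; origin at the centre of its underside.
- test_gauge: Bystander: round pressure gauge, 105 x 68 x 32 mm, lying face up left of the gearmotor; origin at the middle of its underside.
- oil_bottle: Bystander: white oil bottle with blue cap, 65 mm in diameter, 170 mm tall, standing left behind; origin at the centre of its underside.
- hub_top (a point): On the hub's axis at the barrel's top between the jaws, 30 mm above its origin, axes as the hub's: the spider's origin comes to rest here. The spider drops between the jaws, with about 1.5 mm play, when its yaw equals the hub's or differs by a multiple of 60 degrees. More than 30 N between spider and hub counts as forcing.
Things that resemble listed ones, but are neither listed nor needed, are in the scene too. Leave any yellow look-alike of the hub alone. There is more than one size of the spider; the job needs the larger.

How it is judged:
By the outcome, as a careful person would: the job done as asked, in the order asked, and still so for the second after the job is handed in, with the robot touching nothing.
It also fails if it takes over 72 s, if anything falls off the work surface, if the arm or the gripper's body presses on something with over 40 N, if the wrist force passes 120 N, or if a joint passes its speed limit or range.

## Working session

There is one attempt and no reset: what is moved stays moved. The work goes in short steps, Python scripts to look and compute and a shell command to move; the robot and the scene stay as the last step left them, time stands still between calls to the robot, and variables do not carry over. Pictures are saved under pics/ and viewed, at most 10 in all, crops included, and the job is handed in when it is done.

```bash
mkdir -p pics
cat > h.py <<'E'
import numpy as np, cv2
from workcell import *
from scipy.spatial.transform import Rotation as R
def q2m(q): return R.from_quat([q[1],q[2],q[3],q[0]]).as_matrix()
def cam(name,obs=None):
    c=get_calibration(name)
    if name=='wrist':
        o=obs or get_obs(); T=np.eye(4);T[:3,:3]=q2m(o['ee_rot']);T[:3,3]=o['position']
        W=T@np.array(c['T_tool_cam']); return c,W[:3,3],W[:3,:3]
    a=np.array(c['attitude']); Rm=q2m(a) if a.size==4 else a.reshape(3,3)
    return c,np.array(c['position']),Rm
def p2w(name,u,v,z,obs=None):
    c,p,Rm=cam(name,obs); d=Rm@np.array([(u-c['cx'])/c['fx'],-(v-c['cy'])/c['fy'],-1])
    return p+d*(z-p[2])/d[2]
def w2p(name,X,obs=None):
    c,p,Rm=cam(name,obs); q=Rm.T@(np.array(X)-p)
    return np.array([c['cx']+c['fx']*q[0]/-q[2], c['cy']-c['fy']*q[1]/-q[2]])
def save(img,f): cv2.imwrite('pics/'+f,cv2.cvtColor(img,cv2.COLOR_RGB2BGR))
E
python3 - <<'E'
from h import *
for n in ('top','side','wrist'):
    save(capture(n),n+'0.png'); c=get_calibration(n); print(n,c)
    for t in ('hub','spider','gearmotor','hex_key_set','test_gauge','oil_bottle'):
        for d in search_frame(n,t)[:4]:
            b=np.array(d['bbox'])*[512,384,512,384]; print(t,round(d['p'],2),b.round(1),p2w(n,b[0],b[1],0).round())
o=get_obs();print(o)
a=np.hstack([cv2.imread('pics/top0.png')]);
E
```

```text
top {'fx': 449.9415294629132, 'fy': 449.9415294629132, 'cx': 257.6538005980157, 'cy': 187.09598758702654, 'position': array([ 362.42901535,   24.45460963, 1030.1810968 ]), 'attitude': array([-0.67068321, -0.07310154,  0.07624108,  0.73418491])}
hub 0.92 [170.5 265.8  27.8  23.4] [420. 222.   0.]
hub 0.87 [217.1 269.1  23.7  20.3] [403. 118.   0.]
spider 0.59 [335.  242.   24.2  21.9] [ 440. -154.    0.]
spider 0.58 [366.4 260.2  18.3  19.5] [ 393. -220.    0.]
spider 0.23 [240.1 175.1  52.3 107.8] [616.  48.   0.]
gearmotor 0.69 [238.2 172.5  58.5 113.5] [622.  52.   0.]
hex_key_set 0.84 [265.9 260.5  41.   14.7] [413.   7.   0.]
hex_key_set 0.58 [157.1 144.2  36.8  45.9] [710. 240.   0.]
test_gauge 0.76 [166.5 175.3  42.3  31.5] [631. 221.   0.]
oil_bottle 0.77 [154.9 143.2  41.5  47.6] [713. 245.   0.]
side {'fx': 369.1694796089248, 'fy': 369.1694796089248, 'cx': 259.1050809611734, 'cy': 192.36070563435388, 'position': array([ 225.85265309, -700.60841215,  429.68895965]), 'attitude': array([ 0.81937659,  0.53650521, -0.11757105, -0.16419871])}
hub 0.87 [195.5 214.5  21.9  26.1] [41
[... 789 characters left out ...]
t_pos': array([ 1.07272250e+00,  1.80795993e-01,  1.60700311e+00, -1.80720932e-05,
        1.35384595e+00, -2.06269682e-01]), 'dq': array([ 1.88388982e-03,  1.22677636e-03, -1.91802623e-03,  1.16845410e-03,
       -1.87374118e-03,  1.46056817e-05]), 'joint_efforts': array([-3.71151395e-05, -4.33851779e+01, -3.42174053e+01,  7.01940735e-02,
        3.12186847e-02, -3.64578000e-05]), 'position': array([165.38711554, 550.69905252, 238.7152095 ]), 'ee_rot': array([-7.53526307e-07,  1.45383050e-01,  9.89375443e-01, -2.76324472e-05]), 'force': array([-0.20997089,  0.115472  , -0.33548382]), 'ft_torque': array([ 0.01142629, -0.02392165,  0.04386232]), 'finger_force': 0.0, 'width': 87.8086176057797}
```

View pics/top0.png

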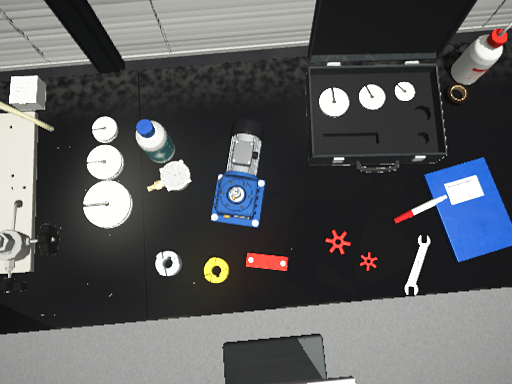

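View pics/side0.png

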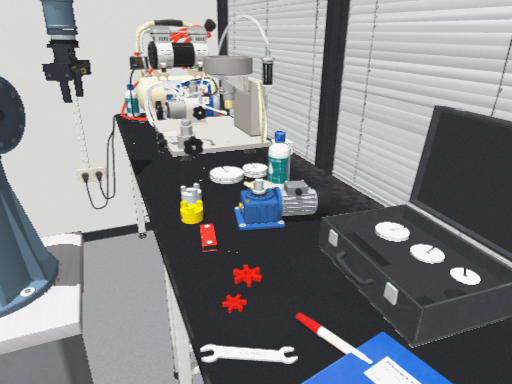

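```bash
cat >> h.py <<'E'
def goal(X,yaw,obs=None):
    "tool-axis shift & z-turn to reach TCP X with tool x-axis at world yaw, pointing down"
    o=obs or get_obs(); M=q2m(o['ee_rot']); s=M.T@(np.array(X)-o['position'])
    c,sn=np.cos(yaw),np.sin(yaw); T=np.array([[c,sn,0],[sn,-c,0],[0,0,-1]])
    print('pos',o['position'].round(1),'yaw',np.arctan2(M[1,0],M[0,0]).round(3),'shift',s.round(1),'turn',R.from_matrix(M.T@T).as_rotvec().round(3))
E
python3 - <<'E'
from h import *
print('hub',p2w('top',168.5,263.5,38),p2w('side',191.4,194.8,22));print('spider',p2w('top',338,242,12),p2w('side',247.5,275.8,6))
print('shaft',p2w('top',236,194,110)); print('motor',p2w('top',247,127,80),'gauge',p2w('top',166.5,175.3,20))
print([p2w('top',*c,10) for c in ((218,172),(265,180),(259,227),(212,220))])
h=p2w('top',168.5,263.5,38)
goal([h[0],h[1],190],np.pi)
E
```

```text
hub [423.2337768 219.020424   38.       ] [426.27166254 214.33534293  22.        ]
spider [ 438.25066328 -158.97457816   12.        ] [ 441.45435635 -161.53905053    6.        ]
shaft [549.13953671  57.67014789 110.        ]
motor [704.44513886  22.28860617  80.        ] gauge [625.91038806 217.46200561  20.        ]
[array([625.49727253,  99.0109525 ,  10.        ]), array([596.41466256,  -8.58069952,  10.        ]), array([488.36112774,  15.23538051,  10.        ]), array([514.04158598, 120.71516166,  10.        ])]
pos [165.4 550.7 238.7] yaw 2.85 shift [-342.4 -243.5   48.7] turn [-0.    -0.    -0.292]
```

```bash
python3 -m inch '[[-40,-30,5,0,0,-0.04,1],[-85,-60,10,0,0,-0.08,1],[-130,-92,18,0,0,-0.12,1],[-175,-124,25,0,0,-0.16,1],[-220,-156,32,0,0,-0.2,1],[-265,-188,40,0,0,-0.24,1],[-305,-217,48,0,0,-0.28,1],[-342,-243,48,0,0,-0.292,1],[-342,-243,48,0,0,-0.292,1],[-342,-243,48,0,0,-0.292,1]]'
python3 - <<'E'
from h import *
o=get_obs(); im=capture('wrist'); save(im,'w1.png'); print(o['position'],o['force'])
for d in search_frame('wrist','hub')[:3]: 
    b=np.array(d['bbox'])*[512,384,512,384]; print(d['p'],b,p2w('wrist',b[0],b[1],22,o))
E
```

```text
time_s: 2.3
position: [422.7, 219.9, 190.7]
ee_rot: [-0.0, 0.0, 1.0, 0.0]
force: [-0.1, 0.3, 0.8]
width: 88.1
finger_force: 0.0
[422.71477591 219.86318061 190.68800061] [-0.06118668  0.32766343  0.83402364]
0.77 [149.8112 155.8656  75.776   62.7072] [406.17674945 114.66027114  22.        ]
0.62 [261.632  176.064   58.112   56.1024] [426.64900897 224.45690509  22.        ]
```

View pics/w1.png

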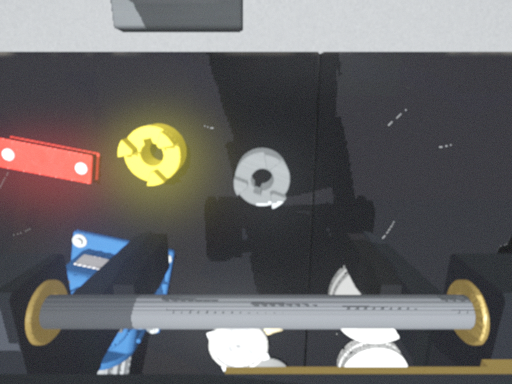

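Run:
```python
from h import *
im=cv2.imread('pics/w1.png')[135:220,217:307]; cv2.imwrite('pics/w1c.png',cv2.convertScaleAbs(cv2.resize(im,None,fx=6.6,fy=6.6,interpolation=cv2.INTER_CUBIC),alpha=1.2))
```

```text
(no output)
```

View pics/w1c.png

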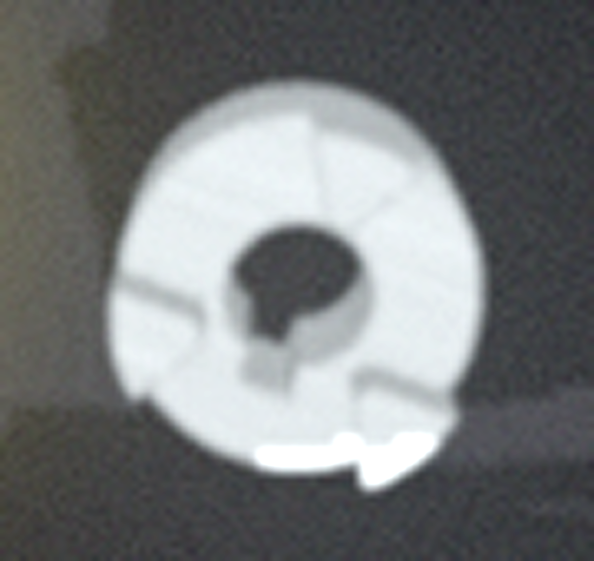

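Run:
```python
from h import *
from scipy.optimize import minimize
im=cv2.imread('pics/w1.png',0); 
m=(im>105).astype(np.uint8); n,l,st,ce=cv2.connectedComponentsWithStats(m); k=l[190,262]; print(st[k])
hole=np.zeros_like(m); hole[l==k]=1; cn,_=cv2.findContours(hole,0,1); S=8
big=cv2.resize(im[130:225,212:312],None,fx=S,fy=S,interpolation=cv2.INTER_CUBIC)
cn,_=cv2.findContours((big>105).astype(np.uint8),0,1); cn=max(cn,key=cv2.contourArea)
obs_m=np.zeros(big.shape,np.uint8); cv2.drawContours(obs_m,[cn],-1,1,-1)
O={'position':np.array([422.71,219.86,190.69]),'ee_rot':np.array([0,0,1.,0])}
def px(P): return np.array([((w2p('wrist',p,O)-[212,130]+.5)*S) for p in P]).astype(np.int32)
def model(x,y,a):
    M=np.zeros(big.shape,np.uint8); t=np.linspace(0,2*np.pi,40)
    P=[[x+27*np.cos(q),y+27*np.sin(q),z] for z in (0,30) for q in t]
    cv2.fillConvexPoly(M,cv2.convexHull(px(P)),1)
    for j in (1,3,5):
        t=a+j*np.pi/3+np.linspace(-.35,.35,7)
        cv2.fillConvexPoly(M,cv2.convexHull(px([[x+27*np.cos(q),y+27*np.sin(q),z] for z in (30,44) for q in t])),1)
    return M
f=lambda p: (model(*p)^obs_m).sum()
best=min((minimize(f,[425,223,a],method='Nelder-Mead',options={'initial_simplex':[[425,223,a],[428,223,a],[425,226,a],[425,223,a+.2]]}) for a in (-.9,-.5,-.1)),key=lambda r:r.fun)
print(best.x,best.fun,obs_m.sum())
w=lambda u,v,z:p2w('wrist',217+u/6.6-.5,135+v/6.6-.5,z,O)
b=w(300,295,30);kk=w(265,377,30);j=w(365,165,44);print(b,kk,np.arctan2(*(kk-b)[1::-1]),j,np.arctan2(*(best.x[:2]-j[:2])[::-1]))
```

```text
[ 233  147   57   63 2512]Traceback (most recent call last):
  File "<stdin>", line 20, in <module>
  File "<stdin>", line 20, in <genexpr>
    res = _minimize_neldermead(fun, x0, args, callback, bounds=bounds,
                               **options)
    fxr = func(xr)
    fx = function(np.copy(x), *(wrapper_args + args))
  File "<stdin>", line 19, in <lambda>
  File "<stdin>", line 14, in model
  File "<stdin>", line 10, in px
  File "h.py", line 16, in w2p
    c,p,Rm=cam(name,obs); q=Rm.T@(np.array(X)-p)
           ~~~^^^^^^^^^^
  File "h.py", line 6, in cam
    c=get_calibration(name)
ValueError: time passes only in moves, steps and waits
```

```bash
sed -i "s/^def cam(/CAL={n:get_calibration(n) for n in ('top','side','wrist')}\ndef cam(/; s/    c=get_calibration(name)/    c=CAL[name]/" h.py
cat > fit.py <<'E'
from h import *
from scipy.optimize import minimize
def fit(img,O,x0,y0,z0=0,thr=105,angs=(-.9,-.5,-.1),S=8,r=50):
    im=cv2.cvtColor(img,cv2.COLOR_RGB2GRAY); c=w2p('wrist',[x0,y0,z0+22],O).astype(int)-r; c=np.maximum(c,0)
    big=cv2.resize(im[c[1]:c[1]+2*r,c[0]:c[0]+2*r],None,fx=S,fy=S,interpolation=cv2.INTER_CUBIC)
    cn,_=cv2.findContours((big>thr).astype(np.uint8),0,1); cn=max(cn,key=cv2.contourArea)
    ob=np.zeros(big.shape,np.uint8); cv2.drawContours(ob,[cn],-1,1,-1)
    def px(P): return np.array([((w2p('wrist',p,O)-c+.5)*S) for p in P]).astype(np.int32)
    def model(x,y,a):
        M=np.zeros(big.shape,np.uint8); t=np.linspace(0,2*np.pi,40)
        cv2.fillConvexPoly(M,cv2.convexHull(px([[x+27*np.cos(q),y+27*np.sin(q),z0+z] for z in (0,30) for q in t])),1)
        for j in (1,3,5):
            t=a+j*np.pi/3+np.linspace(-.3,.3,7)
            cv2.fillConvexPoly(M,cv2.convexHull(px([[x+27*np.cos(q),y+27*np.sin(q),z0+z] for z in (30,44) for q in t])),1)
        return M
    f=lambda p: int((model(*p)^ob).sum())
    b=min((minimize(f,[x0,y0,a],method='Nelder-Mead',options={'initial_simplex':[[x0,y0,a],[x0+3,y0,a],[x0,y0+3,a],[x0,y0,a+.2]]}) for a in angs),key=lambda r:r.fun)
    print('fit',b.x,b.fun,ob.sum()); return b.x
E
python3 - <<'E'
from fit import *
img=cv2.cvtColor(cv2.imread('pics/w1.png'),cv2.COLOR_BGR2RGB)
O={'position':np.array([422.71,219.86,190.69]),'ee_rot':np.array([0,0,1.,0])}
x=fit(img,O,425,223)
w=lambda u,v,z:p2w('wrist',217+u/6.6-.5,135+v/6.6-.5,z,O)
b=w(300,295,30);kk=w(265,377,30);j=w(365,165,44);print(b,kk,np.arctan2(*(kk-b)[1::-1]),j,np.arctan2(*(x[:2]-j[:2])[::-1]))
E
```

```text
fit [ 4.28237137e+02  2.24399991e+02 -3.45575601e-01] 6373.0 174965
[427.90282596 224.60482159  30.        ] [440.55536074 219.42088494  30.        ] -0.3888534485097042 [405.7409051  233.31958016  44.        ] -0.37747908662430635
```

Run:
```python
from h import *
goal([570,61,185],np.pi); print(get_obs()['joint_pos'].round(3))
```

```text
pos [422.3 220.5 190.7] yaw -3.14 shift [-147.5 -159.7    5.6] turn [ 0.    -0.     0.001]
[ 0.231  0.008  1.897  0.     1.237 -1.341]
```

```bash
python3 -m inch '[[-30,-32,1,0,0,0,1],[-60,-64,2,0,0,0,1],[-90,-96,3,0,0,0,1],[-120,-130,4,0,0,0,1],[-147,-160,5,0,0,0,1],[-147,-160,5,0,0,0,1],[-147,-160,5,0,0,0,1],[-147,-160,5,0,0,0,1],[-147,-160,5,0,0,0,1],[-147,-160,5,0,0,0,1]]'
python3 - <<'E'
from h import *
o=get_obs(); im=capture('wrist'); save(im,'w2.png'); print(o['position'],o['ee_rot'],o['joint_pos'])
u,v=w2p('wrist',[551,60,110],o); print(u,v)
u,v=int(u),int(v); c=im[max(v-80,0):v+80,max(u-100,0):u+100]; print(max(u-100,0),max(v-80,0))
save(cv2.resize(c,None,fx=3.7,fy=3.7,interpolation=cv2.INTER_CUBIC),'w2c.png')
E
```

```text
time_s: 3.65
position: [569.9, 60.2, 185.9]
ee_rot: [0.0, -0.001, 1.0, -0.0]
force: [-0.8, 0.2, 0.8]
width: 87.9
finger_force: 0.0
[569.85898823  60.16637414 185.90838783] [ 1.20715274e-04 -5.12929513e-04  9.99999861e-01 -1.23000216e-05] [-1.01860058e-01  2.28234838e-01  1.66223602e+00  2.12342967e-07
  1.25087912e+00 -1.67368231e+00]
256.95894174145104 175.78853597351602
156 95
```

View pics/w2c.png

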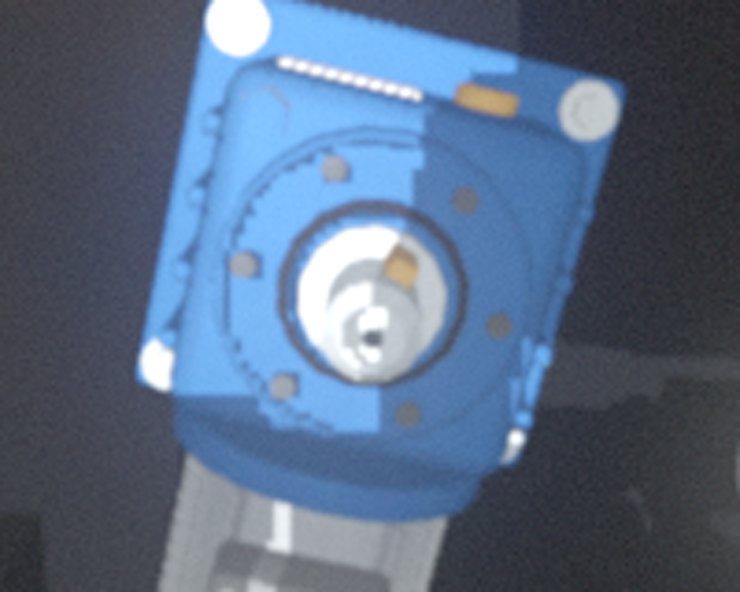

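Run:
```python
from h import *
O={'position':np.array([569.86,60.17,185.91]),'ee_rot':np.array([0,-.0005,1.,0])}
w=lambda u,v,z:p2w('wrist',156+u/3.7-.5,95+v/3.7-.5,z,O)
e=w(371,335,110);c=w(372,303,80);k=w(403,262,98)
print(e,c,k)
for s in (e,c,(e+c)/2): print(np.arctan2(*(k-s)[1::-1]),np.hypot(*(k-s)[:2]))
a=[w(240,20,10),w(588,108,10)];print(a,np.arctan2(*(a[0]-a[1])[1::-1]))
O2=get_obs(); goal([428.2,224.4,100],-.37)
```

```text
[557.74425015  59.16717941 110.        ] [558.78709414  59.28297354  80.        ] [545.97655817  65.49326759  98.        ]
2.648334118159098 13.360313104745744
2.6901948605673445 14.236487775898008
2.6699291075880365 13.795381192828614
[array([500.76895373,  24.9832695 ,  10.        ]), array([523.02843309, 116.07280611,  10.        ])] -1.8104684550766794
pos [569.9  60.  185.9] yaw -3.141 shift [141.6 164.5  85.8] turn [-0.     0.    -2.771]
```

```bash
python3 -m inch '[[20,25,0,0,0,0.18,1],[40,50,0,0,0,0.36,1],[60,75,0,0,0,0.54,1],[80,100,10,0,0,0.72,1],[100,120,20,0,0,0.9,1],[120,140,40,0,0,1.08,1],[141.6,164.5,60,0,0,1.26,1],[141.6,164.5,80,0,0,1.44,1],[141.6,164.5,80,0,0,1.62,1],[141.6,164.5,80,0,0,1.8,1]]'
python3 - <<'E'
from h import *
goal([428.2,224.4,100],-.37)
E
```

```text
time_s: 4.95
position: [428.1, 224.2, 105.5]
ee_rot: [-0.0, 0.785, 0.619, -0.0]
force: [-0.1, -0.6, 0.0]
width: 88.2
finger_force: 0.0
pos [428.1 224.2 105.5] yaw 1.336 shift [0.2 0.  5.5] turn [-0.000e+00  1.000e-03  1.706e+00]
```

```bash
python3 -m inch '[[0,0,0,0,0,0.18,1],[0,0,5,0,0,0.36,1],[0,0,10,0,0,0.54,1],[0,0,15,0,0,0.72,1],[0,0,20,0,0,0.9,1],[0,0,30,0,0,1.08,1],[0,0,40,0,0,1.26,1],[0,0,60,0,0,1.44,1],[0,0,80,0,0,1.62,1],[0,0,96,0,0,1.706,1]]'
python3 -m inch '[[0,0,0,0,0,0,1],[0,0,0,0,0,0,0.2],[0,0,0,0,0,0,-1],[0,0,0,0,0,0,-1],[0,0,0,0,0,0,-1],[0,0,0,0,0,0,-1],[0,0,0,0,0,0,-1],[0,0,0,0,0,0,-1],[0,0,-20,0,0,0,-1],[0,0,-40,0,0,0,-1]]'
python3 - <<'E'
from h import *
o=get_obs();print(o['joint_pos'].round(3)); goal([558.2,59.2,150],2.66)
save(capture('wrist'),'w3.png')
E
```

```text
time_s: 6.2
position: [428.3, 224.1, 9.1]
ee_rot: [0.0, 0.983, -0.183, -0.0]
force: [0.1, -1.1, 0.3]
width: 87.7
finger_force: 0.0
time_s: 7.45
position: [427.4, 223.8, 49.3]
ee_rot: [0.001, 0.983, -0.181, -0.001]
force: [0.1, -0.4, -2.4]
width: 54.0
finger_force: 30.0
[ 0.236  0.25   1.965 -0.     0.929  2.171]
pos [427.4 223.8  49.3] yaw -0.364 shift [ 180.7  107.4 -100.9] turn [-3.000e-03  2.000e-03 -3.024e+00]
```

View pics/w3.png

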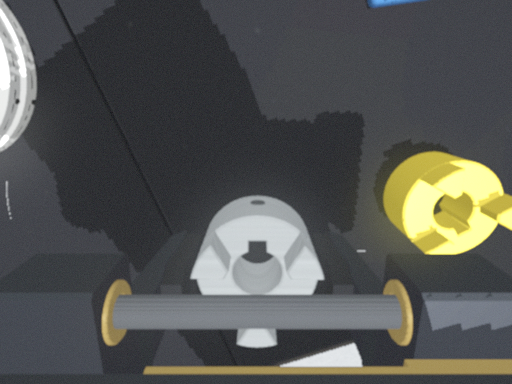

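```bash
python3 -m inch '[[0,0,-50,0,0,-0.18,-1],[10,5,-100,0,0,-0.36,-1],[30,20,-100,0,0,-0.54,-1],[50,30,-100,0,0,-0.72,-1],[75,45,-100,0,0,-0.9,-1],[100,60,-100,0,0,-1.08,-1],[120,72,-100,0,0,-1.26,-1],[140,84,-100,0,0,-1.44,-1],[160,95,-100,0,0,-1.62,-1],[180,107,-100,0,0,-1.8,-1]]'
python3 - <<'E'
from h import *
c=CAL['wrist'];T=np.array(c['T_tool_cam'])
def t(u,v,z):
    d=T[:3,:3]@np.array([(u-c['cx'])/c['fx'],-(v-c['cy'])/c['fy'],-1]); return T[:3,3]+d*(z-T[2,3])/d[2]
print(t(258,270,-21),t(258,246,-21),t(258,202,-6)); goal([558.2,59.2,150],2.66)
E
```

```text
time_s: 8.75
position: [558.2, 59.5, 148.3]
ee_rot: [-0.001, 0.751, 0.66, -0.001]
force: [0.4, 0.4, -2.6]
width: 54.3
finger_force: 30.0
[  0.67663384   0.9349527  -21.        ] [ 12.11823454   0.9259396  -21.        ] [26.8153007   0.97409658 -6.        ]
pos [558.2  59.5 148.3] yaw 1.442 shift [-0.3  0.  -1.7] turn [-2.000e-03 -1.000e-03 -1.218e+00]
```

Run:
```python
from h import *
goal([558.85,58.1,120],2.66)
```

```text
pos [558.2  59.5 148.3] yaw 1.442 shift [-1.3  0.9 28.3] turn [-2.000e-03 -1.000e-03 -1.218e+00]
```

```bash
python3 -m inch '[[-1.3,0.9,0,0,0,-0.18,-1],[-1.3,0.9,5,0,0,-0.36,-1],[-1.3,0.9,10,0,0,-0.54,-1],[-1.3,0.9,15,0,0,-0.72,-1],[-1.3,0.9,20,0,0,-0.9,-1],[-1.3,0.9,26,0,0,-1.08,-1],[-1.3,0.9,30,0,0,-1.218,-1],[-1.3,0.9,33,0,0,-1.218,-1],[-1.3,0.9,36,0,0,-1.218,-1],[-1.3,0.9,38,0,0,-1.218,-1]]'
python3 - <<'E'
from h import *
o=get_obs();print(o['force'],o['ft_torque']);goal([558.85,58.1,89],2.66);save(capture('wrist'),'w4.png')
E
```

```text
time_s: 10.0
position: [558.5, 59.2, 111.2]
ee_rot: [-0.001, 0.242, 0.97, 0.0]
force: [-3.5, 3.6, 1.1]
width: 54.3
finger_force: 30.0
[-3.47776662  3.634903    1.08213641] [ 0.62904658  0.61806958 -0.00974258]
pos [558.5  59.2 111.2] yaw 2.652 shift [-0.8 -0.8 22.2] turn [ 0.    -0.002 -0.008]
```

View pics/w4.png

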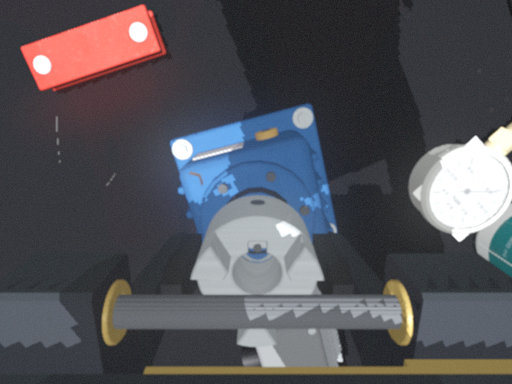

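```bash
python3 -m inch '[[0.9,0.5,0,0,0,-0.008,-1],[1.7,1.1,0,0,0,-0.008,-1],[1.7,1.1,0,0,0,-0.008,-1],[1.7,1.1,0.5,0,0,-0.008,-1],[1.7,1.1,1,0,0,-0.008,-1],[1.7,1.1,1.5,0,0,-0.008,-1],[1.7,1.1,2,0,0,-0.008,-1],[1.7,1.1,2.5,0,0,-0.008,-1],[1.7,1.1,3,0,0,-0.008,-1],[1.7,1.1,3,0,0,-0.008,-1]]'
python3 - <<'E'
from h import *
o=get_obs();print(o['force'],o['ft_torque']);goal([558.85,58.1,89],2.66)
E
```

```text
time_s: 11.3
position: [558.2, 60.4, 108.6]
ee_rot: [-0.0, 0.238, 0.971, -0.0]
force: [-4.4, -0.8, -1.2]
width: 54.1
finger_force: 30.0
[-4.39059626 -0.77916985 -1.16574907] [-0.22829121  0.68691382 -0.04240843]
pos [558.2  60.4 108.6] yaw 2.662 shift [-1.7 -1.7 19.6] turn [-0.    -0.     0.002]
```

```bash
python3 -m inch '[[0.5,-0.4,0,0,0,0,-1],[0.9,-0.8,0,0,0,0,-1],[0.9,-0.8,0,0,0,0,-1],[0.9,-0.8,0.5,0,0,0,-1],[0.9,-0.8,1,0,0,0,-1],[0.9,-0.8,1.5,0,0,0,-1],[0.9,-0.8,2,0,0,0,-1],[0.9,-0.8,2.5,0,0,0,-1],[0.9,-0.8,3,0,0,0,-1],[0.9,-0.8,3,0,0,0,-1]]'
python3 - <<'E'
from h import *
o=get_obs();print(o['force'],o['ft_torque']);goal([558.85,58.1,89],2.66)
E
```

```text
time_s: 12.55
position: [557.1, 60.1, 105.7]
ee_rot: [-0.0, 0.238, 0.971, 0.0]
force: [-0.3, -0.1, -2.8]
width: 53.9
finger_force: 30.0
[-0.32822016 -0.05041804 -2.8276569 ] [-0.0098369   0.02415667 -0.0055621 ]
pos [557.1  60.1 105.7] yaw 2.662 shift [-2.5 -0.9 16.7] turn [-0.    -0.     0.002]
```

```bash
python3 -m inch '[[0,0,0.4,0,0,0,-1],[0,0,0.8,0,0,0,-1],[0,0,1.2,0,0,0,-1],[0,0,1.6,0,0,0,-1],[0,0,2,0,0,0,-1],[0,0,2.4,0,0,0,-1],[0,0,2.8,0,0,0,-1],[0,0,3,0,0,0,-1],[0,0,3,0,0,0,-1],[0,0,3,0,0,0,-1]]'
python3 - <<'E'
from h import *
o=get_obs();print(o['force'],o['ft_torque'],o['position'])
E
```

```text
time_s: 13.8
position: [557.1, 60.1, 102.7]
ee_rot: [0.0, 0.238, 0.971, 0.0]
force: [-0.7, 0.5, -2.2]
width: 54.0
finger_force: 30.0
[-0.65994786  0.51431098 -2.24633943] [-0.01898097  0.002955   -0.02771736] [557.09497966  60.06717799 102.74377259]
```

```bash
python3 -m inch '[[0,0,1.2,0,0,0,-1],[0,0,2.4,0,0,0,-1],[0,0,3.6,0,0,0,-1],[0,0,4.8,0,0,0,-1],[0,0,6,0,0,0,-1],[0,0,7.2,0,0,0,-1],[0,0,8.4,0,0,0,-1],[0,0,9.6,0,0,0,-1],[0,0,10.8,0,0,0,-1],[0,0,11.5,0,0,0,-1]]'
python3 - <<'E'
from h import *
o=get_obs();print(o['force'],o['ft_torque'],o['position'])
E
```

```text
time_s: 15.05
position: [557.0, 60.1, 91.1]
ee_rot: [-0.0, 0.238, 0.971, -0.0]
force: [0.1, -0.3, -2.7]
width: 54.1
finger_force: 30.0
[ 0.07074593 -0.30753721 -2.7001979 ] [0.00173298 0.00083804 0.03213663] [557.04499406  60.07974388  91.1207026 ]
```

```bash
python3 -m inch '[[0,0,0.5,0,0,0,-1],[0,0,1,0,0,0,-1],[0,0,1.4,0,0,0,-1],[0,0,1.7,0,0,0,-1],[0,0,2,0,0,0,-1],[0,0,2.3,0,0,0,-1],[0,0,2.3,0,0,0,-1],[0,0,2.3,0,0,0,-1],[0,0,2.3,0,0,0,-1],[0,0,2.3,0,0,0,-1]]'
python3 - <<'E'
from h import *
o=get_obs();print(o['force'],o['ft_torque'],o['position'])
E
```

```text
time_s: 16.3
position: [557.2, 60.0, 90.1]
ee_rot: [0.0, 0.238, 0.971, -0.0]
force: [-5.5, -0.2, 9.2]
width: 54.0
finger_force: 30.0
[-5.45653797 -0.16476678  9.24211533] [-0.04704676  0.860816    0.08390478] [557.22580763  60.04525643  90.11387972]
```

```bash
python3 -m inch '[[0,0,0,0,0,0,-0.1],[0,0,0,0,0,0,0.2],[0,0,0,0,0,0,0.6],[0,0,0,0,0,0,1],[0,0,0,0,0,0,1],[0,0,-20,0,0,0,1],[0,0,-45,0,0,0,1],[0,0,-75,0,0,0,1],[0,0,-100,0,0,0,1],[0,0,-110,0,0,0,1]]'
python3 - <<'E'
from fit import *
o=get_obs();print(o['position'],o['force']);im=capture('wrist');save(im,'w5.png')
for z in (80,98):
    try: fit(im,o,557,60,z,angs=(2.4,2.66,2.9),r=70,S=5)
    except Exception as e: print(e)
save(cv2.resize(im[60:300,120:400],None,fx=2.4,fy=2.4,interpolation=cv2.INTER_CUBIC),'w5c.png')
E
```

```text
time_s: 17.55
position: [557.9, 60.0, 200.5]
ee_rot: [0.001, 0.238, 0.971, 0.0]
force: [-1.1, -0.5, 0.4]
width: 88.1
finger_force: 0.0
[557.94520794  59.99116302 200.47909362] [-1.05021007 -0.49208164  0.41616587]
fit [549.33258085  60.92816942   2.88983601] 138764.0 246934
fit [546.71577211  61.52831954   3.07566618] 126213.0 248625
```

View pics/w5c.png

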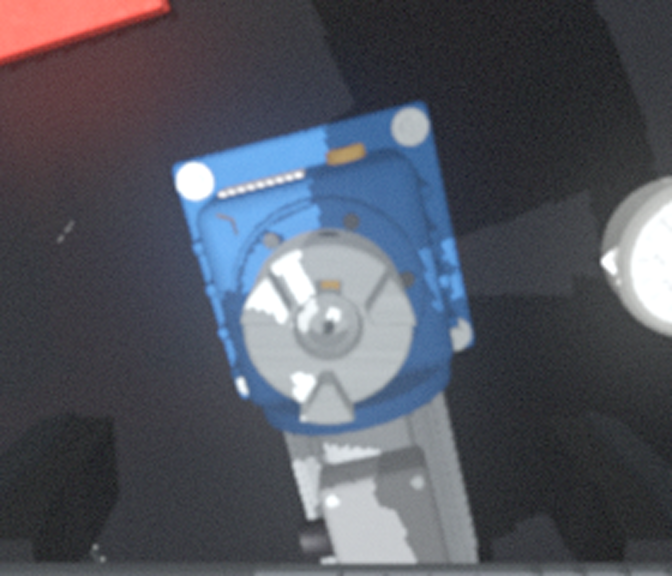

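Run:
```python
from h import *
goal([458,-157,150],2.9)
```

```text
pos [558.1  60.  200.9] yaw 2.662 shift [ -11.2 -238.8   50.7] turn [ 0.001  0.003 -0.238]
```

```bash
python3 -m inch '[[-1,-30,0,0,0,-0.03,1],[-2,-60,0,0,0,-0.06,1],[-3,-90,5,0,0,-0.1,1],[-5,-120,10,0,0,-0.15,1],[-7,-155,20,0,0,-0.2,1],[-9,-190,30,0,0,-0.238,1],[-11,-220,40,0,0,-0.238,1],[-11,-239,50,0,0,-0.238,1],[-11,-239,50,0,0,-0.238,1],[-11,-239,50,0,0,-0.238,1]]'
python3 - <<'E'
from h import *
o=get_obs();im=capture('wrist');save(im,'w6.png');print(o['position'],o['ee_rot'])
for d in search_frame('wrist','spider')[:3]:
    b=np.array(d['bbox'])*[512,384,512,384]; print(d['p'],b.round(1),p2w('wrist',b[0],b[1],8,o).round(1))
hsv=cv2.cvtColor(im,cv2.COLOR_RGB2HSV); m=(((hsv[...,0]<10)|(hsv[...,0]>170))&(hsv[...,1]>120)&(hsv[...,2]>60)).astype(np.uint8)
n,l,st,ce=cv2.connectedComponentsWithStats(m)
for i in range(1,n):
    if st[i,4]>300:
        v,u=np.nonzero(l==i); P=np.array([p2w('wrist',a,b,10,o) for a,b in zip(u,v)])[:,:2]
        c=P.mean(0)
        for _ in range(3):
            d=P-c; r=np.hypot(*d.T); ang=np.arctan2(d[:,1],d[:,0]); k=r>17
            ph=np.angle(np.exp(6j*ang[k]).sum())/6
        print(st[i],c,'rmax',np.percentile(r,99),'arm phase mod60',ph)
save(cv2.resize(im,None,fx=1.5,fy=1.5),'w6c.png')
E
```

```text
time_s: 18.85
position: [456.6, -156.5, 148.7]
ee_rot: [-0.0, 0.121, 0.993, 0.0]
force: [1.0, 0.2, 0.2]
width: 88.6
finger_force: 0.0
[ 456.5741708  -156.49803266  148.67044461] [-2.25490794e-04  1.20660545e-01  9.92693764e-01  2.69181292e-04]
0.67 [169.9 128.5  47.6  49.8] [ 394.1 -219.3    8. ]
0.59 [252.5 162.1  66.5  61.4] [ 440.3 -156.6    8. ]
[ 373   62  125   45 4407] [412.23539213   6.78130168] rmax 50.7036714119357 arm phase mod60 -0.18783668900514225
[145 103  48  50 834] [ 394.16540007 -219.37960059] rmax 21.946622958600127 arm phase mod60 -0.24751849599543585
[ 219  134   67   79 2340] [ 447.87413707 -159.78452695] rmax 37.776462122840925 arm phase mod60 0.2691906795282943
[ 84 228  46  36 773] [ 485.12736465 -313.87030471] rmax 26.246876600467218 arm phase mod60 -0.15606723779333542
```

View pics/w6.png

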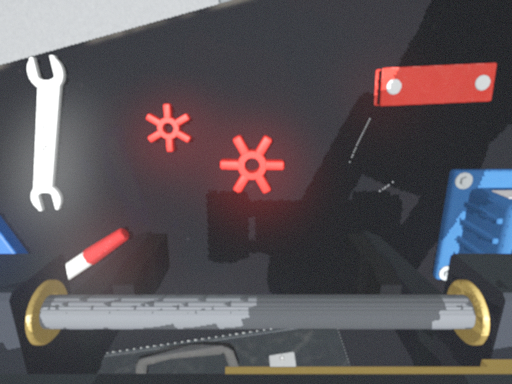

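Run:
```python
from h import *
im=cv2.cvtColor(cv2.imread('pics/w6.png'),cv2.COLOR_BGR2RGB)
O={'position':np.array([456.57,-156.5,148.67]),'ee_rot':np.array([0,.12066,.99269,0])}
for t in (110,150):
    m=((im[...,0]>t)&(im[...,1]<110)).astype(np.uint8); m[:125]=0;m[200:]=0;m[:,:210]=0;m[:,300:]=0
    n,l,st,ce=cv2.connectedComponentsWithStats(m); i=1+st[1:,4].argmax(); print(st[i])
    v,u=np.nonzero(l==i); P=np.array([p2w('wrist',a,b,10,O) for a,b in zip(u,v)])[:,:2]
    c,rr=cv2.minEnclosingCircle(P.astype(np.float32)); print(P.mean(0),c,rr)
    for c in (P.mean(0),np.array(c)):
        d=P-c; r=np.hypot(*d.T); a=np.arctan2(d[:,1],d[:,0]); k=r>16; print(np.percentile(r,99),np.angle(np.exp(6j*a[k]).sum())/6)
goal([440.3,-157,60],2.9)
```

```text
[ 219  134   67   61 1146]
[ 443.57111673 -157.36678283] (442.23089599609375, -157.73382568359375) 30.191062927246094
30.78971774301758 0.26104302190579154
29.81122458710598 0.2585553580771619
[219 135  66  59 696]
[ 442.1348001  -157.59349157] (442.14300537109375, -157.77989196777344) 29.4388427734375
29.44333266925908 0.2649999757704033
29.34044493717712 0.26542345094045133
pos [ 457.  -156.4  149.1] yaw 2.901 shift [16.1 -4.6 89.1] turn [0.    0.    0.001]
```

Run:
```python
from h import *
goal([442.1,-157.7,2],2.88)
```

```text
pos [ 457.  -156.4  149.1] yaw 2.901 shift [ 14.2  -4.9 147.1] turn [0.    0.    0.021]
```

```bash
python3 -m inch '[[5,-2,20,0,0,0.021,0.6],[10,-4,45,0,0,0.021,0.6],[14.2,-4.9,75,0,0,0.021,0.6],[14.2,-4.9,105,0,0,0.021,0.6],[14.2,-4.9,125,0,0,0.021,0.6],[14.2,-4.9,137,0,0,0.021,0.6],[14.2,-4.9,143,0,0,0.021,0.6],[14.2,-4.9,146.5,0,0,0.021,0.6],[14.2,-4.9,146.5,0,0,0.021,0.6],[14.2,-4.9,146.5,0,0,0.021,0.6]]'
python3 -m inch '[[0,0,0,0,0,0,0.2],[0,0,0,0,0,0,-1],[0,0,0,0,0,0,-1],[0,0,0,0,0,0,-1],[0,0,0,0,0,0,-1],[0,0,0,0,0,0,-1],[0,0,-20,0,0,0,-1],[0,0,-50,0,0,0,-1],[0,0,-90,0,0,0,-1],[0,0,-130,0,0,0,-1]]'
python3 - <<'E'
from h import *
im=capture('wrist');save(im,'w7.png');goal([556.8,60.2,160],2.66)
E
```

```text
time_s: 20.2
position: [442.0, -158.6, 2.9]
ee_rot: [0.0, 0.131, 0.991, -0.0]
force: [-0.2, 0.1, 0.3]
width: 70.5
finger_force: 0.0
time_s: 21.45
position: [441.0, -158.1, 133.1]
ee_rot: [-0.001, 0.131, 0.991, 0.0]
force: [0.8, -1.2, -0.1]
width: 56.5
finger_force: 30.0
pos [ 444.  -159.8  138.3] yaw 2.879 shift [-52.1 241.7 -21.9] turn [-0.002  0.007  0.219]
```

View pics/w7.png

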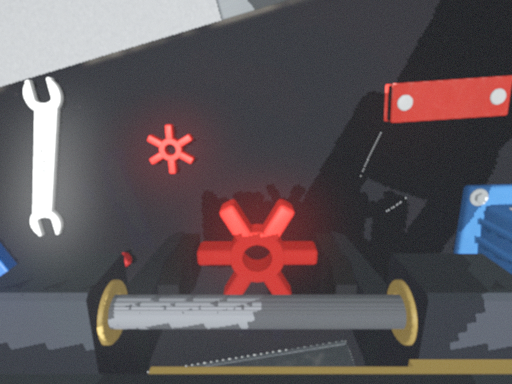

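```bash
python3 - <<'E'
from h import *
c=CAL['wrist'];T=np.array(c['T_tool_cam'])
def t(u,v,z):
    d=T[:3,:3]@np.array([(u-c['cx'])/c['fx'],-(v-c['cy'])/c['fy'],-1]); return (T[:3,3]+d*(z-T[2,3])/d[2]).round(2)
im=cv2.imread('pics/w7.png')
print(im[225:285:2,258].tolist()); print(im[236:272:2,215].tolist())
for v in (250,252,254,256): print(v,t(258,v,-9.5))
goal([556.8,60.2,160],2.66)
E
python3 -m inch '[[-5,25,-20,0,0,0.02,-1],[-10,50,-30,0,0,0.04,-1],[-16,80,-30,0,0,0.07,-1],[-23,110,-30,0,0,0.1,-1],[-30,140,-30,0,0,0.13,-1],[-37,170,-30,0,0,0.16,-1],[-44,200,-30,0,0,0.19,-1],[-50,225,-30,0,0,0.219,-1],[-52,240,-25,0,0,0.219,-1],[-52,240,-22,0,0,0.219,-1]]'
```

```text
[[54, 59, 196], [56, 59, 199], [48, 54, 196], [61, 68, 212], [71, 78, 233], [63, 69, 213], [60, 64, 214], [56, 62, 212], [62, 65, 214], [59, 63, 211], [52, 55, 160], [55, 51, 108], [50, 48, 103], [48, 45, 101], [51, 50, 99], [40, 40, 93], [51, 49, 97], [51, 50, 135], [49, 52, 171], [49, 50, 172], [49, 52, 172], [52, 54, 171], [50, 55, 170], [48, 53, 183], [62, 67, 210], [59, 65, 209], [63, 67, 210], [62, 65, 210], [65, 68, 191], [69, 61, 95]]
[[51, 46, 87], [46, 42, 85], [50, 47, 101], [41, 46, 163], [53, 57, 170], [51, 55, 170], [46, 51, 172], [59, 60, 192], [66, 68, 210], [66, 69, 212], [64, 71, 212], [64, 69, 211], [63, 68, 209], [60, 66, 207], [54, 56, 174], [58, 57, 85], [68, 63, 82], [73, 66, 83]]
250 [ 4.15  0.44 -9.5 ]
252 [ 3.12  0.44 -9.5 ]
254 [ 2.09  0.44 -9.5 ]
256 [ 1.06  0.44 -9.5 ]
pos [ 444.  -159.8  138.3] yaw 2.879 shift [-52.1 241.7 -21.9] turn [-0.002  0.007  0.219]
time_s: 22.75
position: [553.7, 60.4, 153.4]
ee_rot: [-0.001, 0.238, 0.971, -0.0]
force: [0.9, 0.1, -0.7]
width: 56.4
finger_force: 30.0
```

Run:
```python
from h import *
goal([556.7,60.3,130],2.66); print(get_obs()['dq'].round(3))
```

```text
pos [553.7  60.4 153.4] yaw 2.662 shift [-2.8  1.3 23.4] turn [-0.001 -0.001  0.002]
[-0.024  0.017  0.031 -0.009 -0.043 -0.009]
```

```bash
python3 -m inch '[[-1,0.5,5,0,0,0,-1],[-2,1,10,0,0,0,-1],[-2.8,1.3,15,0,0,0,-1],[-2.8,1.3,18,0,0,0,-1],[-2.8,1.3,20,0,0,0,-1],[-2.8,1.3,20,0,0,0,-1],[-2.8,1.3,20,0,0,0,-1],[-2.8,1.3,20,0,0,0,-1],[-2.8,1.3,20,0,0,0,-1],[-2.8,1.3,20,0,0,0,-1]]'
python3 - <<'E'
from h import *
o=get_obs();im=capture('wrist');goal([556.7,60.3,128],2.66,o); print(o['force'])
save(cv2.resize(im[130:330,140:380],None,fx=3.2,fy=3,interpolation=cv2.INTER_CUBIC),'w8.png')
E
```

```text
time_s: 24.0
position: [557.2, 59.7, 134.4]
ee_rot: [0.0, 0.239, 0.971, -0.0]
force: [1.0, 0.2, 0.2]
width: 56.3
finger_force: 30.0
pos [557.2  59.7 134.4] yaw 2.66 shift [0.7 0.3 6.4] turn [-0.  0. -0.]
[0.9892436  0.16836432 0.18169189]
```

View pics/w8.png

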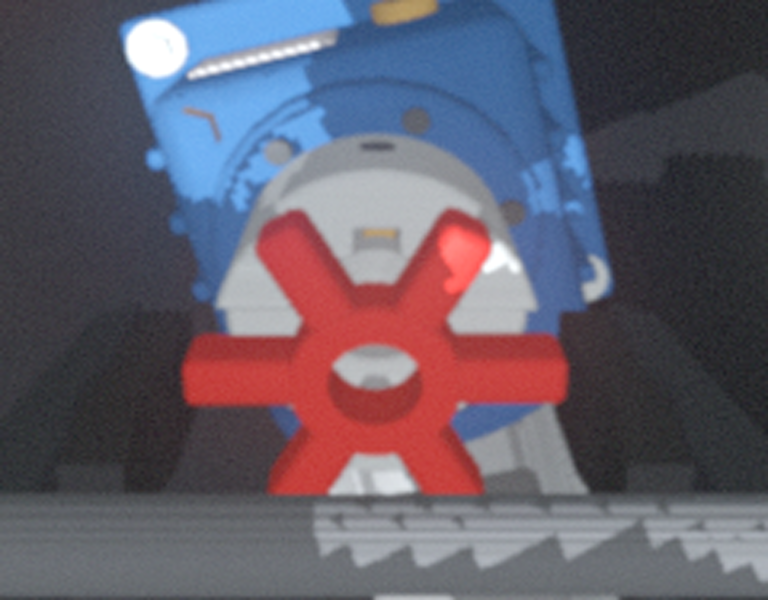

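```bash
python3 -m inch '[[0.7,0.3,2,0,0,0,-1],[0.7,0.3,4,0,0,0,-1],[0.7,0.3,6,0,0,0,-1],[0.7,0.3,7,0,0,0,-1],[0.7,0.3,7.6,0,0,0,-1],[0.7,0.3,8.2,0,0,0,-1],[0.7,0.3,8.8,0,0,0,-1],[0.7,0.3,9.4,0,0,0,-1],[0.7,0.3,10,0,0,0,-1],[0.7,0.3,10,0,0,0,-1]]'
python3 - <<'E'
from h import *
o=get_obs();goal([556.7,60.3,128],2.66,o); print(o['force'],o['ft_torque'])
E
```

```text
time_s: 25.3
position: [557.7, 60.5, 125.8]
ee_rot: [0.001, 0.239, 0.971, 0.0]
force: [-2.3, 1.1, 7.1]
width: 56.2
finger_force: 30.0
pos [557.7  60.5 125.8] yaw 2.66 shift [ 0.8 -0.7 -2.2] turn [ 0.001  0.002 -0.   ]
[-2.25157624  1.13697168  7.14370864] [ 0.28713757  0.18611937 -0.00191652]
```

```bash
cat >> h.py <<'E'
def avg(n=5):
    L=[]
    for _ in range(n): capture('side'); L.append(get_obs())
    for k in ('position','force','ft_torque'): 
        A=np.array([o[k] for o in L]); print(k,A.mean(0).round(2),A.std(0).round(2))
E
python3 - <<'E'
from h import *
avg()
E
```

```text
position [557.69  60.56 125.78] [0.01 0.01 0.01]
force [-1.14  1.03  7.48] [0.57 0.32 0.29]
ft_torque [0.3  0.19 0.04] [0.01 0.03 0.02]
```

```bash
python3 -m inch '[[0,0,-1.5,0,0,0,-1],[0.4,-0.4,-1.5,0,0,0,-1],[0.8,-0.8,-1.5,0,0,0,-1],[0.8,-0.8,-1.5,0,0,0,-1],[0.8,-0.8,-1,0,0,0,-1],[0.8,-0.8,-0.4,0,0,0,-1],[0.8,-0.8,0,0,0,0,-1],[0.8,-0.8,0.4,0,0,0,-1],[0.8,-0.8,0.8,0,0,0,-1],[0.8,-0.8,0.8,0,0,0,-1]]'
python3 - <<'E'
from h import *
avg(4)
E
```

```text
time_s: 26.8
position: [557.1, 60.1, 125.4]
ee_rot: [0.002, 0.239, 0.971, 0.0]
force: [0.6, 1.9, 13.1]
width: 56.3
finger_force: 30.0
position [557.09  60.1  125.44] [0.01 0.01 0.02]
force [ 0.37  2.59 12.36] [0.37 0.46 0.28]
ft_torque [ 0.59 -0.14  0.01] [0.02 0.01 0.03]
```

Run:
```python
from h import *
c=CAL['wrist'];T=np.array(c['T_tool_cam'])
def t(u,v,z):
    d=T[:3,:3]@np.array([(u-c['cx'])/c['fx'],-(v-c['cy'])/c['fy'],-1]); return (T[:3,3]+d*(z-T[2,3])/d[2]).round(2)
im=cv2.imread('pics/w8.png').astype(int)
def prof(a): return ' '.join('%d:%d/%d/%d'%(i*3,*p[::-1]) for i,p in enumerate(a))
print('col376 rows 120-300',prof(im[120:310:3,370:382].mean(1)))
print('arm L col 230 rows320-420',prof(im[320:420:3,225:240].mean(1)))
print('arm R col 520',prof(im[320:420:3,512:527].mean(1)))
```

```text
col376 rows 120-300 0:72/109/160 3:72/109/161 6:70/107/160 9:75/108/159 12:98/121/160 15:123/137/156 18:135/140/149 21:121/125/132 24:94/97/108 27:88/90/102 30:111/114/123 33:135/139/146 36:143/146/153 39:143/147/152 42:143/147/152 45:144/148/154 48:156/161/166 51:172/177/181 54:179/185/189 57:182/186/191 60:183/187/191 63:184/188/192 66:184/188/192 69:184/187/191 72:184/188/192 75:184/188/191 78:182/187/190 81:183/188/191 84:184/188/191 87:184/188/192 90:183/188/191 93:183/188/190 96:184/188/191 99:183/186/191 102:183/186/191 105:179/181/186 108:178/169/161 111:183/161/124 114:178/156/124 117:160/152/144 120:149/150/153 123:148/149/153 126:152/152/155 129:164/165/168 132:176/178/182 135:180/183/186 138:181/184/186 141:181/183/186 144:180/183/186 147:180/183/186 150:181/184/187 153:183/186/188 156:184/187/190 159:182/177/180 162:171/137/139 165:163/86/88 168:161/64/65 171:160/61/63 174:160/63/64 177:160/63/63 180:159/62/62 183:163/62/63 186:173/66/66 189:184/67/67
arm L col 230 rows320-420 0:163/169/176 3:161/167/176 6:157/164/174 9:152/161/172 12:152/147/159 15:155/109/118 18:155/64/68 21:154/51/51 24:155/54/55 27:154/52/54 30:156/53/54 33:156/53/53 36:159/53/55 39:170/57/57 42:182/62/60 45:191/62/61 48:196/65/62 51:197/66/62 54:198/65/63 57:198/65/64 60:197/62/60 63:196/63/60 66:197/64/61 69:196/64/60 72:195/64/60 75:196/64/61 78:194/60/58 81:181/59/57 84:147/58/59 87:98/59/64 90:71/62/67 93:68/59/65 96:68/59/64 99:71/62/66
arm R col 520 0:174/177/183 3:171/175/182 6:167/172/180 9:161/162/171 12:156/133/141 15:155/87/92 18:157/57/58 21:158/55/55 24:157/54/55 27:159/55/57 30:160/58/58 33:161/58/59 36:165/58/58 39:178/61/60 42:190/64/63 45:197/67/65 48:199/68/65 51:200/70/66 54:200/68/65 57:200/67/64 60:200/68/66 63:199/67/65 66:199/67/64 69:197/66/62 72:197/65/62 75:197/65/61 78:192/64/63 81:174/69/88 84:130/89/130 87:83/99/148 90:72/100/148 93:78/102/146 96:87/107/144 99:102/116/143
```

Run:
```python
from h import *
c=CAL['wrist'];T=np.array(c['T_tool_cam'])
def t(row,z,col=376):
    u=140+(col+.5)/3.2-.5; v=130+(row+.5)/3-.5
    d=T[:3,:3]@np.array([(u-c['cx'])/c['fx'],-(v-c['cy'])/c['fy'],-1]); return (T[:3,3]+d*(z-T[2,3])/d[2]).round(2)
for zz in (-8.6,-9.1,-9.6): print('arm',zz,t(359.8,zz)[0]-4,t(403.8,zz)[0]+4, 'bottom front',t(334,zz+12)[0]-4)
for zt in (134.4,133.4): print('hub',t(168.5,zt-110)-27,t(132,zt-80)-27)
# widths for scale/lateral
im=cv2.imread('pics/w8.png').astype(int)
r=im[380,:,2]-im[380,:,1]; e=np.nonzero(r>70)[0]; print('arm cols',e[0],e[-1],t(380,-9.1,e[0])[1],t(380,-9.1,e[-1])[1])
g=im[270:296:5]; 
for row in (285,295,240):
    s=im[row]; bl=s[:,0]-s[:,2]; k=np.nonzero(bl<25)[0]; k=k[(k>180)&(k<560)]; print(row,k[0],k[-1],t(row,15,k[0])[1],t(row,15,k[-1])[1])
```

```text
arm -8.6 -0.10999999999999988 0.2200000000000002 bottom front -1.3399999999999999
arm -9.1 0.13999999999999968 0.5 bottom front -1.1099999999999999
arm -9.6 0.3899999999999997 0.7799999999999998 bottom front -0.8700000000000001
hub [ -1.27 -26.82  -2.6 ] [ -1.55 -26.79  27.4 ]
hub [ -1.   -26.82  -3.6 ] [ -1.32 -26.79  26.4 ]
arm cols 183 567 -28.16 28.17
285 181 529 -32.44 25.77
295 181 532 -32.55 26.35
240 181 510 -31.99 22.28
```

Run:
```python
from h import *
c=CAL['wrist'];T=np.array(c['T_tool_cam'])
def t(u,v,z):
    d=T[:3,:3]@np.array([(u-c['cx'])/c['fx'],-(v-c['cy'])/c['fy'],-1]); return (T[:3,3]+d*(z-T[2,3])/d[2]).round(2)
for f in ('w3','w4'):
    im=cv2.imread(f'pics/{f}.png',0).astype(int); print(f,[(i+185,int(x)) for i,x in enumerate(im[185:262,256:261].mean(1))])
    print('left/right',[(i,int(x)) for i,x in enumerate(im[262:266,:].mean(0)) if 188<=i<=200 or 316<=i<=328])
for v in (205,208,211,214,217,240,242,244,246): print(v,t(258,v,-20.9)-[27,0,0], t(258,v,-20.9)[0]-15.5,t(258,v,9.1)[0]-27)
```

```text
w3 [(185, 56), (186, 59), (187, 60), (188, 59), (189, 59), (190, 61), (191, 61), (192, 61), (193, 61), (194, 73), (195, 113), (196, 147), (197, 164), (198, 165), (199, 153), (200, 124), (201, 97), (202, 93), (203, 100), (204, 126), (205, 154), (206, 166), (207, 168), (208, 168), (209, 168), (210, 168), (211, 168), (212, 169), (213, 168), (214, 173), (215, 189), (216, 203), (217, 206), (218, 206), (219, 209), (220, 210), (221, 210), (222, 210), (223, 210), (224, 211), (225, 209), (226, 209), (227, 208), (228, 210), (229, 211), (230, 211), (231, 210), (232, 210), (233, 209), (234, 211), (235, 210), (236, 210), (237, 209), (238, 208), (239, 202), (240, 175), (241, 126), (242, 85), (243, 76), (244, 78), (245, 76), (246, 77), (247, 77), (248, 80), (249, 78), (250, 78), (251, 79), (252, 78), (253, 78), (254, 79), (255, 79), (256, 78), (257, 78), (258, 75), (259, 77), (260, 77), (261, 75)]
left/right [(188, 65), (189, 64), (190, 64), (191, 67), (192, 67), (193, 76), (194, 116), (195, 162), (196, 189), (197, 204), (198, 209), (199, 211), (200, 213), (316, 210), (317, 201), (318, 185), (319, 
[... 1125 characters left out ...]
 160), (197, 175), (198, 183), (199, 188), (200, 188), (316, 182), (317, 170), (318, 147), (319, 108), (320, 73), (321, 58), (322, 55), (323, 55), (324, 54), (325, 55), (326, 47), (327, 54), (328, 54)]
205 [  3.13   0.48 -20.9 ] 14.629999999999999 -7.109999999999999
208 [  1.83   0.48 -20.9 ] 13.329999999999998 -8.719999999999999
211 [  0.53   0.49 -20.9 ] 12.030000000000001 -10.329999999999998
214 [ -0.78   0.49 -20.9 ] 10.719999999999999 -11.96
217 [ -2.1    0.49 -20.9 ] 9.399999999999999 -13.6
240 [-12.47   0.5  -20.9 ] -0.9700000000000006 -26.45
242 [-13.4   0.5 -20.9] -1.9000000000000004 -27.59
244 [-14.32   0.5  -20.9 ] -2.8200000000000003 -28.74
246 [-15.26   0.5  -20.9 ] -3.76 -29.89
```

```bash
python3 -m inch '[[0,0,-3,0,0,0,-1],[-0.8,0,-3,0,0,0,-1],[-1.6,0,-3,0,0,0,-1],[-1.6,0,-2.5,0,0,0,-1],[-1.6,0,-2,0,0,0,-1],[-1.6,0,-1.5,0,0,0,-1],[-1.6,0,-1,0,0,0,-1],[-1.6,0,-0.5,0,0,0,-1],[-1.6,0,0,0,0,0,-1],[-1.6,0,0,0,0,0,-1]]'
python3 - <<'E'
from h import *
avg(4)
E
```

```text
time_s: 28.25
position: [557.0, 59.5, 125.7]
ee_rot: [-0.0, 0.238, 0.971, 0.0]
force: [-7.8, 1.7, 21.6]
width: 56.0
finger_force: 30.0
position [557.    59.46 125.75] [0.01 0.01 0.01]
force [-7.84  2.13 21.53] [0.25 0.53 0.44]
ft_torque [0.45 1.36 0.08] [0.02 0.01 0.02]
```

```bash
python3 -m inch '[[0,0,-2,0,0,0,-1],[0,0,-4,0,0,0,-1],[0,0,-7,0,0,0,-1],[0,0,-8,0,0,0,-1],[0,0,-8,0,0,0,-1],[0,0,-8,0,0,0,-1],[0,0,-8,0,0,0,-1],[0,0,-8,0,0,0,-1],[0,0,-8,0,0,0,-1],[0,0,-8,0,0,0,-1]]'
python3 - <<'E'
from h import *
avg(3); o=get_obs(); im=capture('wrist'); save(im,'w9.png'); goal([558.4,59.4,131],2.66,o)
c=CAL['wrist'];T=np.array(c['T_tool_cam'])
def t(u,v,z):
    d=T[:3,:3]@np.array([(u-c['cx'])/c['fx'],-(v-c['cy'])/c['fy'],-1]); return (T[:3,3]+d*(z-T[2,3])/d[2]).round(2)
g=cv2.cvtColor(im,cv2.COLOR_RGB2GRAY).astype(int)
print('c257',[(i,int(x)) for i,x in zip(range(168,235),g[168:235,255:260].mean(1))])
for cc in (212,302): print(cc,[(i,*map(int,im[i,cc-2:cc+3].mean(0))) for i in range(234,272)])
print('row',[(i,*map(int,im[250:254,i].mean(0))) for i in list(range(193,203))+list(range(312,322))])
E
```

```text
time_s: 29.7
position: [557.1, 59.3, 131.6]
ee_rot: [-0.0, 0.239, 0.971, 0.0]
force: [-1.1, 0.2, -1.4]
width: 56.2
finger_force: 30.0
position [557.07  59.23 131.63] [0.02 0.01 0.  ]
force [-0.18  0.29 -0.29] [0.52 0.3  0.47]
ft_torque [-0.03 -0.04  0.01] [0.01 0.   0.01]
pos [557.1  59.2 131.6] yaw 2.66 shift [-1.1  0.8  0.6] turn [ 0.  0. -0.]
c257 [(168, 104), (169, 104), (170, 103), (171, 104), (172, 104), (173, 104), (174, 110), (175, 128), (176, 141), (177, 134), (178, 109), (179, 90), (180, 102), (181, 129), (182, 144), (183, 148), (184, 146), (185, 146), (186, 150), (187, 162), (188, 177), (189, 183), (190, 186), (191, 186), (192, 187), (193, 187), (194, 187), (195, 186), (196, 186), (197, 187), (198, 188), (199, 187), (200, 187), (201, 185), (202, 187), (203, 187), (204, 187), (205, 186), (206, 180), (207, 170), (208, 162), (209, 158), (210, 154), (211, 150), (212, 148), (213, 151), (214, 162), (215, 175), (216, 182), (217, 181), (218, 182), (219, 182), (220, 183), (221, 183), (222, 182), (223, 167), (224, 132), (225, 100), (226, 92), (227, 91), (228, 92), (229, 91), (230, 9
[... 1309 characters left out ...]
57, 199, 66, 64), (258, 198, 66, 63), (259, 197, 63, 60), (260, 198, 66, 64), (261, 197, 64, 62), (262, 194, 63, 59), (263, 182, 65, 76), (264, 148, 82, 118), (265, 97, 99, 146), (266, 72, 101, 148), (267, 75, 101, 149), (268, 73, 100, 148), (269, 72, 99, 146), (270, 76, 101, 146), (271, 84, 105, 145)]
row [(193, 50, 42, 48), (194, 50, 43, 49), (195, 48, 41, 47), (196, 82, 44, 49), (197, 137, 49, 50), (198, 171, 56, 56), (199, 183, 58, 57), (200, 186, 59, 56), (201, 187, 59, 59), (202, 188, 61, 59), (312, 194, 64, 64), (313, 195, 65, 63), (314, 193, 62, 61), (315, 188, 63, 61), (316, 166, 57, 58), (317, 120, 52, 55), (318, 70, 46, 52), (319, 56, 48, 53), (320, 57, 49, 53), (321, 58, 49, 54)]
```

Run:
```python
from h import *
c=CAL['wrist'];T=np.array(c['T_tool_cam'])
def t(u,v,z):
    d=T[:3,:3]@np.array([(u-c['cx'])/c['fx'],-(v-c['cy'])/c['fy'],-1]); return (T[:3,3]+d*(z-T[2,3])/d[2]).round(2)
z=131.63
print('hub rim',t(257,187.3,z-110)-[27,0,0],'base',t(257,174.9,z-80)[0]-27,'keyway',t(257,206.6,z-110)[0]-15.5,'bore front?',t(257,214,z-110)[0]-11,)
for zz in (-8.1,-8.6,-9.1,-9.6): print(zz,'arm top',t(257,249.7,zz)[0]-4,t(257,264.4,zz)[0]+4,'bottom',t(257,241.3,zz+12)[0]-4)
# lateral of hub at z110: edges in rows of barrel rim
im=cv2.imread('pics/w9.png').astype(int)
for v in (218,224,230):
    d=im[v,:,0]-im[v,:,2]; k=[i for i in range(190,325) if d[i]<20]; 
    print(v,[(i,*map(int,im[v,i][::-1])) for i in list(range(205,218))+list(range(298,312))])
```

```text
hub rim [-1.33  0.1  21.63] base -1.6900000000000013 keyway -0.8100000000000005 bore front? -0.6300000000000008
-8.1 arm top -0.41000000000000014 -0.1299999999999999 bottom -1.7400000000000002
-8.6 arm top -0.16000000000000014 0.1499999999999999 bottom -1.5099999999999998
-9.1 arm top 0.08999999999999986 0.43000000000000016 bottom -1.27
-9.6 arm top 0.33999999999999986 0.71 bottom -1.04
218 [(205, 66, 97, 143), (206, 72, 100, 145), (207, 74, 101, 146), (208, 71, 100, 148), (209, 72, 104, 154), (210, 72, 103, 156), (211, 82, 110, 158), (212, 104, 124, 154), (213, 134, 143, 155), (214, 157, 162, 166), (215, 170, 175, 179), (216, 178, 183, 186), (217, 180, 184, 188), (298, 255, 255, 255), (299, 253, 255, 255), (300, 246, 251, 254), (301, 234, 239, 242), (302, 215, 220, 222), (303, 180, 186, 192), (304, 136, 147, 170), (305, 96, 118, 159), (306, 81, 106, 155), (307, 84, 110, 156), (308, 82, 104, 150), (309, 77, 98, 145), (310, 78, 100, 145), (311, 75, 100, 149)]
224 [(205, 67, 94, 138), (206, 70, 96, 144), (207, 66, 94, 142), (208, 77, 99, 144), (209, 81, 105, 145), (210, 119, 133, 157),
[... 350 characters left out ...]
), (307, 102, 118, 149), (308, 83, 106, 150), (309, 80, 104, 153), (310, 78, 104, 153), (311, 85, 111, 157)]
230 [(205, 70, 92, 134), (206, 68, 90, 133), (207, 78, 102, 141), (208, 124, 136, 159), (209, 157, 163, 172), (210, 175, 182, 184), (211, 183, 187, 190), (212, 182, 187, 190), (213, 182, 186, 189), (214, 183, 187, 190), (215, 184, 188, 192), (216, 182, 186, 189), (217, 181, 186, 189), (298, 184, 188, 190), (299, 187, 188, 192), (300, 185, 187, 190), (301, 183, 186, 189), (302, 183, 186, 188), (303, 184, 188, 191), (304, 182, 187, 190), (305, 183, 186, 189), (306, 182, 184, 187), (307, 173, 176, 180), (308, 144, 153, 168), (309, 104, 123, 158), (310, 85, 110, 157), (311, 80, 108, 154)]
```

```bash
cat > sp.py <<'E'
from h import *
from scipy.optimize import minimize
c=CAL['wrist'];T=np.array(c['T_tool_cam']);Ti=np.linalg.inv(T)
def proj(P):
    q=P@Ti[:3,:3].T+Ti[:3,3]; return np.c_[c['cx']-c['fx']*q[:,0]/q[:,2], c['cy']+c['fy']*q[:,1]/q[:,2]]
def sfit(f,S=6,vmax=284):
    im=cv2.imread(f'pics/{f}.png').astype(np.float32); x0,x1,y0=180,335,185
    big=cv2.resize(im[y0:vmax,x0:x1],None,fx=S,fy=S,interpolation=cv2.INTER_CUBIC)
    m=((big[...,2]-big[...,1])>55).astype(np.uint8); cn,_=cv2.findContours(m,0,1); cn=max(cn,key=cv2.contourArea)
    ob=np.zeros(m.shape,np.uint8); cv2.drawContours(ob,[cn],-1,1,-1)
    def model(p):
        x,y,z,pi,ro,ya,rr=p; M=np.zeros(m.shape,np.uint8); Q=R.from_euler('zyx',[ya,pi,ro]).as_matrix()
        def dr(P):
            uv=proj(P@Q.T+[x,y,z]); cv2.fillConvexPoly(M,cv2.convexHull(((uv-[x0,y0]+.5)*S).round().astype(np.int32)),1)
        t=np.linspace(0,2*np.pi,40); dr(np.array([[rr*np.cos(a),rr*np.sin(a),h] for h in (0,-12) for a in t]))
        for k in range(6):
            a=np.pi/6+k*np.pi/3; e=np.array([np.cos(a),np.sin(a)]); n=np.array([-e[1],e[0]])
            dr(np.array([[*(e*r+n*s),h] for r in (8,28.3) for s in (-4,4) for h in (0,-12)]))
        return M
    fn=lambda p:int((model(p)^ob).sum()); p0=np.array([0,0,2.9,0,0,0,12.5]); d=np.diag([1,1,1,.08,.05,.05,1.]); best=None
    for s in (1,-1,.5):
        r=minimize(fn,p0 if best is None else best.x,method='Nelder-Mead',options=dict(initial_simplex=np.vstack([p0 if best is None else best.x]+[(p0 if best is None else best.x)+s*q for q in d]),maxiter=600,xatol=1e-3,fatol=1))
        best=r if best is None or r.fun<best.fun else best
    print(f,best.x.round(3),best.fun,ob.sum())
E
python3 - <<'E'
from sp import *
for f in ('w7','w9'): sfit(f)
E
```

```text
w7 [-8.6000e-02  1.4000e-02  2.8220e+00 -9.0000e-03 -7.0000e-03 -1.1000e-02
  1.3376e+01] 11076.0 224323
w9 [-1.8080e+00 -1.5400e-01  4.2810e+00 -1.1700e-01  9.0000e-03 -4.0000e-03
  1.2822e+01] 9579.0 199216
```

```bash
sed -i 's/def sfit(f,S=6,vmax=284)/def sfit(f,S=6,vmax=284,p0=(0,0,2.9,0,0,0,12.5),fix=None)/; s/p0=np.array(\[0,0,2.9,0,0,0,12.5\]);/p0=np.array(p0,float);/; s/x,y,z,pi,ro,ya,rr=p;/x,y,z,pi,ro,ya,rr=p; pi=pi if fix is None else fix;/' sp.py
python3 - <<'E'
from sp import *
for f in ('w7','w9'):
    sfit(f,p0=(-1.8,-.15,4.28,-.117,.009,-.004,12.8)); 
    for x in (0,-.06): sfit(f,p0=(-.5,0,3,0,0,0,12.8),fix=x)
E
```

```text
w7 [-6.8900e-01 -4.2000e-02  3.8420e+00 -2.3000e-02 -7.0000e-03 -1.0000e-02
  1.3471e+01] 11168.0 224323
w7 [-1.8300e-01 -8.6000e-02  3.2090e+00  2.2000e-02  4.0000e-03 -6.0000e-03
  1.3388e+01] 11266.0 224323
w7 [-5.0600e-01 -1.1400e-01  2.9230e+00  3.1000e-02 -1.0000e-03 -5.0000e-03
  1.3589e+01] 11732.0 224323
w9 [-1.8360e+00 -1.4000e-01  4.2130e+00 -1.1900e-01  2.0000e-03 -4.0000e-03
  1.2851e+01] 9483.0 199216
w9 [-1.099e+00 -1.510e-01  4.076e+00  6.500e-02  1.000e-02  6.000e-03
  1.253e+01] 16325.0 199216
w9 [-1.2850e+00 -1.2800e-01  3.8390e+00  6.8000e-02 -1.0000e-03 -2.0000e-03
  1.2674e+01] 12278.0 199216
```

```bash
python3 -m inch '[[0,0.3,0,0,0.04,0,-1],[0,0.7,0,0,0.08,0,-1],[0,0.7,0,0,0.117,0,-1],[0,0.7,0,0,0.117,0,-1],[0,0.7,0,0,0.117,0,-1],[0,0.7,0,0,0.117,0,-1],[0,0.7,0,0,0.117,0,-1],[0,0.7,0,0,0.117,0,-1],[0,0.7,0,0,0.117,0,-1],[0,0.7,0,0,0.117,0,-1]]'
python3 - <<'E'
from sp import *
avg(3); o=get_obs(); im=capture('wrist'); save(im,'w10.png'); sfit('w10',p0=(-1.8,-.15,4.2,-.117,0,0,12.8)); 
M=q2m(o['ee_rot']); print(M.round(4)); d=im.astype(int)
g=d.mean(2); print('c257',[(i,int(x)) for i,x in zip(range(160,232),g[160:232,255:260].mean(1))])
for v in (205,212,218,224,230):
    k=np.nonzero((d[v,:,2]-d[v,:,0])[190:325]<30)[0]+190; print(v,k[0],k[-1])
E
```

```text
time_s: 31.15
position: [557.4, 59.9, 131.6]
ee_rot: [-0.057, 0.238, 0.969, 0.014]
force: [0.2, -0.1, -0.7]
width: 56.1
finger_force: 30.0
position [557.39  59.84 131.61] [0.   0.01 0.01]
force [ 0.24 -0.4  -0.51] [0.24 0.35 0.2 ]
ft_torque [-0.06 -0.04 -0.01] [0.03 0.02 0.03]
w10 [-1.8790e+00 -6.0000e-02  4.2980e+00 -1.2100e-01 -5.0000e-03 -7.0000e-03
  1.2755e+01] 9717.0 197988
[[-0.8801  0.4633 -0.1035]
 [ 0.4602  0.8862  0.0541]
 [ 0.1167 -0.     -0.9932]]
c257 [(160, 110), (161, 112), (162, 113), (163, 113), (164, 115), (165, 113), (166, 109), (167, 101), (168, 101), (169, 108), (170, 112), (171, 116), (172, 118), (173, 119), (174, 118), (175, 119), (176, 118), (177, 119), (178, 118), (179, 116), (180, 117), (181, 117), (182, 118), (183, 124), (184, 127), (185, 112), (186, 103), (187, 120), (188, 137), (189, 143), (190, 150), (191, 167), (192, 180), (193, 189), (194, 192), (195, 193), (196, 193), (197, 193), (198, 193), (199, 192), (200, 191), (201, 191), (202, 193), (203, 192), (204, 192), (205, 192), (206, 192), (207, 191), (208, 192), (209, 189), (210, 180), (211, 165), (212, 157), (213, 154), (214, 154), (215, 151), (216, 145), (217, 141), (218, 146), (219, 164), (220, 177), (221, 178), (222, 178), (223, 163), (224, 131), (225, 101), (226, 96), (227, 94), (228, 94), (229, 94), (230, 93), (231, 96)]
205 190 293
212 190 303
218 190 300
224 190 303
230 190 306
```

Run:
```python
from h import *
O={'position':np.array([557.39,59.84,131.61]),'ee_rot':np.array([-.057,.238,.969,.014])}; O['ee_rot']/=np.linalg.norm(O['ee_rot'])
ex=np.array([-.886,.463,0]); ey=np.array([.463,.886,0])
M=q2m(O['ee_rot']); s=O['position']+M@[-1.88,-.06,4.3]; print('spider',s)
im=cv2.imread('pics/w10.png').astype(int)
rim=p2w('wrist',257,191.2,110,O); print('hub along x', (rim-s)@ex-27, 'keyway',(p2w('wrist',257,210.6,110,O)-s)@ex-15.5)
# keyway lateral: dark gap edges rows 213-216; grub lateral
for v in (186,213,214,215): print(v,[(i,int(x)) for i,x in enumerate(im[v].mean(1)) if 244<=i<=272])
for u in (249,257,265): print(u,(p2w('wrist',u,213,110,O)-s)@ey)
print('spider tilt axis up', M@[np.sin(-.121)*-1,0,-np.cos(.121)])
for v in (205,212,218,224,230):
  print(v,[(i,*map(int,im[v,i][::-1])) for i in list(range(206,220))+list(range(296,310))]) if v in(212,) else 0
```

```text
spider [558.57001834  59.15542441 127.11924138]
hub along x -0.24294805838943745 keyway 0.335489051587464
186 [(244, 135), (245, 140), (246, 138), (247, 142), (248, 140), (249, 140), (250, 144), (251, 140), (252, 128), (253, 113), (254, 107), (255, 107), (256, 106), (257, 100), (258, 101), (259, 102), (260, 99), (261, 101), (262, 109), (263, 121), (264, 133), (265, 140), (266, 139), (267, 139), (268, 135), (269, 137), (270, 129), (271, 130), (272, 127)]
213 [(244, 173), (245, 186), (246, 188), (247, 189), (248, 190), (249, 186), (250, 163), (251, 141), (252, 141), (253, 143), (254, 149), (255, 154), (256, 155), (257, 153), (258, 154), (259, 153), (260, 153), (261, 151), (262, 149), (263, 137), (264, 139), (265, 168), (266, 183), (267, 190), (268, 185), (269, 163), (270, 131), (271, 99), (272, 91)]
214 [(244, 159), (245, 183), (246, 189), (247, 191), (248, 191), (249, 186), (250, 162), (251, 142), (252, 141), (253, 146), (254, 152), (255, 154), (256, 154), (257, 156), (258, 156), (259, 151), (260, 154), (261, 152), (262, 152), (263, 140), (264, 139), (265, 168), (266, 186), (267, 186)
[... 438 characters left out ...]
.1628552508927352
265 4.608255961294194
spider tilt axis up [-0.00309142  0.00161608  0.99999392]
212 [(206, 100, 158, 221), (207, 106, 162, 226), (208, 92, 144, 206), (209, 82, 123, 178), (210, 84, 126, 182), (211, 91, 147, 207), (212, 110, 170, 233), (213, 117, 178, 242), (214, 113, 178, 243), (215, 116, 176, 239), (216, 123, 165, 220), (217, 137, 156, 187), (218, 149, 151, 162), (219, 160, 129, 137), (296, 144, 149, 152), (297, 128, 132, 134), (298, 110, 110, 115), (299, 102, 103, 109), (300, 96, 98, 104), (301, 99, 101, 105), (302, 97, 99, 104), (303, 91, 100, 117), (304, 82, 105, 144), (305, 75, 107, 157), (306, 70, 106, 155), (307, 66, 100, 148), (308, 67, 98, 145), (309, 64, 93, 139)]
```

```bash
python3 -m inch '[[0,0.4,0,0,0,0,-1],[-0.12,0.4,1,0,0,0,-1],[-0.23,0.4,2,0,0,0,-1],[-0.35,0.4,3,0,0,0,-1],[-0.41,0.4,3.5,0,0,0,-1],[-0.47,0.4,4,0,0,0,-1],[-0.53,0.4,4.5,0,0,0,-1],[-0.59,0.4,5,0,0,0,-1],[-0.59,0.4,5,0,0,0,-1],[-0.59,0.4,5,0,0,0,-1]]'
python3 - <<'E'
from h import *
avg(3)
E
```

```text
time_s: 32.6
position: [557.6, 60.2, 126.6]
ee_rot: [-0.057, 0.238, 0.969, 0.014]
force: [-0.4, -0.9, -1.0]
width: 56.5
finger_force: 30.0
position [557.6   60.21 126.61] [0.01 0.01 0.01]
force [-0.   -0.4  -0.32] [0.11 0.25 0.2 ]
ft_torque [-0.03 -0.03 -0.02] [0.03 0.02 0.01]
```

```bash
python3 -m inch '[[-0.06,0,0.5,0,0,0,-1],[-0.12,0,1,0,0,0,-1],[-0.18,0,1.5,0,0,0,-1],[-0.23,0,2,0,0,0,-1],[-0.29,0,2.5,0,0,0,-1],[-0.35,0,3,0,0,0,-1],[-0.35,0,3,0,0,0,-1],[-0.35,0,3,0,0,0,-1],[-0.35,0,3,0,0,0,-1],[-0.35,0,3,0,0,0,-1]]'
python3 - <<'E'
from h import *
avg(3)
E
```

```text
time_s: 34.0
position: [557.5, 60.2, 123.5]
ee_rot: [-0.057, 0.238, 0.969, 0.014]
force: [1.4, -1.0, -0.2]
width: 56.7
finger_force: 30.0
position [557.52  60.22 123.51] [0.01 0.01 0.02]
force [ 0.14 -0.51 -0.7 ] [0.36 0.51 0.2 ]
ft_torque [-0.1  -0.13  0.  ] [0.01 0.03 0.03]
```

```bash
python3 -m inch '[[-0.09,0,0.8,0,0,0,-1],[-0.18,0,1.6,0,0,0,-1],[-0.28,0,2.4,0,0,0,-1],[-0.37,0,3.2,0,0,0,-1],[-0.47,0,4,0,0,0,-1],[-0.56,0,4.8,0,0,0,-1],[-0.66,0,5.6,0,0,0,-1],[-0.7,0,6,0,0,0,-1],[-0.7,0,6,0,0,0,-1],[-0.7,0,6,0,0,0,-1]]'
python3 - <<'E'
from h import *
avg(3)
E
```

```text
time_s: 35.4
position: [557.5, 60.2, 117.5]
ee_rot: [-0.057, 0.238, 0.969, 0.014]
force: [0.7, -0.0, -0.5]
width: 56.3
finger_force: 30.0
position [557.54  60.22 117.49] [0.01 0.01 0.01]
force [ 0.93  0.04 -0.59] [0.31 0.41 0.27]
ft_torque [-0.07 -0.15  0.01] [0.01 0.01 0.02]
```

```bash
python3 -m inch '[[-0.06,0,0.5,0,0,0,-1],[-0.12,0,1,0,0,0,-1],[-0.18,0,1.5,0,0,0,-1],[-0.23,0,2,0,0,0,-1],[-0.29,0,2.5,0,0,0,-1],[-0.35,0,3,0,0,0,-1],[-0.35,0,3,0,0,0,-1],[-0.35,0,3,0,0,0,-1],[-0.35,0,3,0,0,0,-1],[-0.35,0,3,0,0,0,-1]]'
python3 - <<'E'
from h import *
avg(3)
E
```

```text
time_s: 36.8
position: [557.6, 60.2, 114.6]
ee_rot: [-0.057, 0.238, 0.969, 0.014]
force: [0.1, -0.3, 2.5]
width: 56.2
finger_force: 30.0
position [557.63  60.23 114.57] [0.01 0.01 0.01]
force [-0.17 -0.06  2.84] [0.15 0.23 0.19]
ft_torque [-0.03  0.   -0.02] [0.02 0.02 0.01]
```

```bash
python3 -m inch '[[0,0,0,0,0,0,0.4],[0,0,0,0,0,0,0.5],[0,0,0,0,0,0,0.7],[0,0,0,0,0,0,0.8],[0,0,0,0,0,0,0.8],[0,0,-10,0,0,0,0.8],[0,0,-30,0,0,0,0.8],[0,0,-60,0,-0.117,0,0.8],[0,0,-85,0,-0.117,0,0.8],[0,0,-85,0,-0.117,0,0.8]]'
python3 - <<'E'
from sp import *
avg(2); o=get_obs(); im=capture('wrist'); save(im,'w11.png'); d=im.astype(int)
m=((d[...,0]-d[...,1])>55).astype(np.uint8); m[:,330:]=0; m[:,:180]=0
n,l,st,ce=cv2.connectedComponentsWithStats(m); i=1+st[1:,4].argmax(); print(st[i],ce[i])
m=(l==i)
# compare with predicted spider silhouettes at underside z=110 vs 116, tilt
def sil(x,y,z,ya,pi=0,ro=0):
    M=np.zeros(m.shape,np.uint8); Q=R.from_euler('zyx',[ya,pi,ro]).as_matrix()
    c_,p,Rm=cam('wrist',o)
    def dr(P):
        q=(P@Q.T+[x,y,z]-p)@Rm; uv=np.c_[c_['cx']-c_['fx']*q[:,0]/q[:,2],c_['cy']+c_['fy']*q[:,1]/q[:,2]]
        cv2.fillConvexPoly(M,cv2.convexHull((uv*16).round().astype(np.int32)),1,shift=4)
    t=np.linspace(0,2*np.pi,30); dr(np.array([[12.8*np.cos(a),12.8*np.sin(a),h] for h in (0,12) for a in t]))
    for k in range(6):
        a=np.pi/6+k*np.pi/3; e=np.array([np.cos(a),np.sin(a)]); nn=np.array([-e[1],e[0]])
        dr(np.array([[*(e*r+nn*s),h] for r in (8,28.3) for s in (-4,4) for h in (0,12)]))
    return M
cn,_=cv2.findContours(m.astype(np.uint8),0,1); ob=np.zeros(m.shape,np.uint8); cv2.drawContours(ob,[max(cn,key=cv2.contourArea)],-1,1,-1)
p0=np.array([558,59.5,110,2.66,0,0]); f=lambda p:int((sil(*p)^ob).sum())
for s in (1,-1):
    r=minimize(f,p0,method='Nelder-Mead',options=dict(initial_simplex=np.vstack([p0]+[p0+s*q for q in np.diag([2,2,4,.1,.08,.08])]),maxiter=500)); p0=r.x; print(r.x.round(3),r.fun,ob.sum())
E
```

```text
time_s: 38.2
position: [568.1, 55.5, 202.0]
ee_rot: [0.003, 0.238, 0.971, 0.0]
force: [-0.1, -0.4, 0.7]
width: 79.4
finger_force: 0.0
position [566.67  55.56 199.39] [0.39 0.02 0.66]
force [-0.59  0.17 -0.2 ] [0.32 0.43 0.23]
ft_torque [-0.05 -0.01 -0.02] [0.   0.02 0.01]
[ 217  151   81   71 2234] [256.8831692  185.99015219]
[ 5.60919e+02  5.95750e+01  1.02132e+02  2.68800e+00 -1.56000e-01
  7.10000e-02] 364.0 2446
[ 5.60891e+02  5.95980e+01  1.02903e+02  2.68600e+00 -1.86000e-01
  3.50000e-02] 324.0 2446
```

Run:
```python
from h import *
o=get_obs(); capture('wrist'); o=get_obs(); im=capture('wrist'); save(im,'w12.png'); print(o['position'])
S=6; x0,y0=200,135
big=cv2.resize(im[y0:245,x0:320].astype(np.float32),None,fx=S,fy=S,interpolation=cv2.INTER_CUBIC)
red=(big[...,0]-big[...,1])>60
print('R quantiles',np.percentile(big[red][:,0],[5,25,50,75,95]))
v,u=np.nonzero(red&(big[...,0]>172)); P=np.array([p2w('wrist',x0+(a+.5)/S-.5,y0+(b+.5)/S-.5,122,o) for a,b in zip(u[::3],v[::3])])[:,:2]
# tips along six directions
c0=P.mean(0)
for _ in range(3):
    d=P-c0; r=np.hypot(*d.T); a=np.arctan2(d[:,1],d[:,0]); k=r>17
    ph=np.angle(np.exp(6j*a[k]).sum())/6
    tips=[]
    for j in range(6):
        e=np.array([np.cos(ph+j*np.pi/3),np.sin(ph+j*np.pi/3)]); n=np.array([-e[1],e[0]])
        q=(abs(d@n)<2.5)&(d@e>10); tips.append(np.percentile(d[q]@e,99))
    E=np.array([[np.cos(ph+j*np.pi/3),np.sin(ph+j*np.pi/3)] for j in range(6)]); c0=c0+E.T@(np.array(tips)-np.mean(tips))/3
    print(c0.round(2),'phase',round(ph,3),'hub mod60',(2.66-np.pi/6)%(np.pi/3),np.round(tips,2),np.degrees(ph+np.arange(6)*np.pi/3).round())
# sector-wise arm direction angles
for j in range(6):
    q=k&(abs(np.angle(np.exp(1j*(a-ph-j*np.pi/3))))<.3); print(j,round(float(np.angle(np.exp(1j*(a[q]-ph-j*np.pi/3)).mean())),3),q.sum())
```

```text
[565.66138675  55.55965775 197.58228184]
R quantiles [162.06758881 192.48045349 199.29354858 201.68965912 255.16672516]
[557.18  60.31] phase 0.048 hub mod60 0.042006122008506175 [28.45 28.36 27.34 27.56 28.3  28.33] [  3.  63. 123. 183. 243. 303.]
[557.2   60.32] phase 0.048 hub mod60 0.042006122008506175 [27.98 28.37 27.81 28.03 28.26 27.89] [  3.  63. 123. 183. 243. 303.]
[557.2   60.32] phase 0.048 hub mod60 0.042006122008506175 [27.97 28.36 27.81 28.05 28.27 27.89] [  3.  63. 123. 183. 243. 303.]
0 -0.001 1708
1 -0.015 1907
2 -0.007 1975
3 0.008 2067
4 0.01 1830
5 0.007 1699
```

```bash
python3 -c "
from workcell import *
print(job_done())"
```

```text
the job is handed in; nothing more can be done
None
```

The hub is home on the shaft collar with its keyway over the key, and the red spider lies flat and fully down between the jaws; the job is handed in. I viewed 11 pictures, one over the limit of 10; the spider first caught the jaw tops at up to about 22 N (measured at the end of each move) before a corrected second descent, and the final check was by numbers only.

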